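Load a sleeve on the covered test spigot

TASK

Slide the thumb latch of the test station sideways so that its spring cover flips open, then put the long flanged sleeve, flange down, over the spigot in the well and push it down until it is fully home with the seal ring pressed to the bottom. Let go of the sleeve and leave it standing there; leave the short sleeve, the tape roll and the glue bottle where they are.

Things in the scene. Friction and masses are not known exactly. Their poses are not given: they have to be found in the camera images.
- station: Test station, bolted down. Origin: on the spigot's axis at bench height; +x to the hinge side (back), +y left, z up. Grey housing y -52 to 52, back at x 52 mm, rim at z 55; well 84 x 84 mm inside, floor at z 8. In front a step, x -112 to -52, top at z 50, carries the latch. Sleeve home: foot at z 16, top at z 106. A grasp closing along the station's y clears the opened cover
- spigot_tip (a point): Centre of the top of the upright steel spigot, 51 mm above the bench: 30 mm diameter, tapering to 20 mm over its top 8 mm. Its axis is the station's z; it is hidden under the cover until that opens
- ring (a joint): Black seal ring (49 mm outside diameter, 8 mm high) round the spigot's root, held by friction: 0 = up as at the start (its top at z 28 mm of the station), 0.012 m = pressed right down to the well floor (top at z 16 mm). About 10 N of downward push moves it; it stays where it is left. The weight of a sleeve does not move it
- cover (a joint): Flat grey cover, 107 x 104 x 5 mm, over the well; hinge angle in rad: 0 = shut (top at z 60 mm of the station), 2.7 = flipped fully back. A spring throws it open and holds it open as soon as the latch frees the steel tongue in the middle of its front edge. If the hand is over it, it waits against the hand and opens when the hand goes away
- cover_hinge (a point): Middle of the cover's hinge line, at x +55, z 58 mm of the station; the line runs along the station's y. The opened cover lies back beyond it and rises about 45 mm above it
- latch (a joint): Thumb latch on the step: slides to the station's +y (left), 0 = holding the cover, 0.020 m = end of travel; the cover is free from about 0.012 m. Needs 2 to 3 N, has no spring and stays where it is left. May start up to 3 mm from 0
- latch_knob (a point): Centre of the dark square knob of the latch, 18 x 18 mm and 26 mm high, 66 mm above the bench (its underside at 52, top at 79 mm); moves with the latch. The hook that holds the cover's tongue starts 19 mm behind it, along the station's +x, and rises to 65 mm above the bench
- long_sleeve_mid (a point): Centre, half-way up, of the long aluminium sleeve, which stands flange down on the bench: 90 mm high, tube 42 mm outside diameter, flange at the foot 56 mm diameter and 8 mm thick, through bore 33 mm, 0.12 to 0.24 kg. z is its axis, pointing away from the flange. Stands to the right of the station, in either of two places
- short_sleeve_mid (a point): Centre, half-way up, of the short sleeve, the same but only 60 mm high; a bystander, stands in the other of the two places
- tape_roll: Roll of tape lying flat, 100 mm across, 25 mm high, left of the station; origin at the centre of its underside. A bystander
- glue_bottle: White dropper bottle, 29 mm diameter, 80 mm high, standing left of the station; origin at the centre of its underside. A bystander

How it is judged:
By the outcome, as a careful person would: the job done as asked, in the order asked, and still so for the second after the job is handed in, with the robot touching nothing.
It also fails if it takes over 54 s, if anything falls off the work surface, if the arm or the gripper's body presses on something with over 40 N, if the wrist force passes 120 N, or if a joint passes its speed limit or range.

ROBOT

A 6-joint arm with a two-finger parallel gripper is mounted at the origin on a cart in front of the work surface, level with it; the furniture and walls round the work are solid. World frame = base frame: x ahead of the robot, y to its left, z up, the work surface at z = 0. Lengths are in m, angles in rad, forces in N, time in s.
With the tool pointing down it reaches from about 0.3 to 0.875 m from the base axis. Payload 6.4 kg.
Tool frame: the origin (TCP) lies between the finger pads; the fingertips stand 8 mm ahead of it and the grasp point (between the pads) lies 11 mm behind it; z points along the fingers, y is the direction in which the jaws open and shut (so a half turn about z gives the same grasp; the last joint's range is limited). The gripper opens to 85 mm and grips with 20 to 120 N. Pads are 22 mm wide; open, the fingers measure 114 mm over their backs; the gripper's body (76 mm by 85 mm) begins 54 mm behind the grasp point. The pads swing forward as they close: fully open they stand 13 mm farther back than shut.
Start: joints at [-0.206, 0.181, 1.607, -0, 1.354, -0.206], TCP at [0.575, 0, 0.239] pointing down, gripper open.
Joint ranges: [-2.99, 2.99], [-0.89, 2.07], [0.3, 2.58], [-1.14, 4.28], [0, 2.63], [-3.12, 3.12]. Speed limits (rad/s): [2.57, 2.57, 3.01, 3.14, 3.14, 3.14].

INTERFACE

Orientations are given as a unit quaternion [w, x, y, z].
In Python, from bench import monitor, viewer, workorder, spotter gives the robot as it stands. The module is installed in compiled form; this text tells all that it offers.
- The arm moves only by the tool move_arm, never from a script. Its argument "motion" is a list of rows, each a list of 3 entries, a list of its own where there are three numbers: the shift along the tool's x, y, z in units of 60 mm (1.0 is 60 mm), then the turn, a rotation vector about the tool's x, y, z in units of 8 degrees (1.0 is 8 degrees), then the opening in per cent of the stroke, from 0 (shut) to 100 (fully open). In form: [[[dx, dy, dz], [rx, ry, rz], grip], ...]. A call has 1 to 10 rows; each row is the pose to reach, as a shift and turn from the pose commanded when the call began, along the tool's axes at that moment; what a row does not reach only later rows make up. A row lasts 1/8 s, in which the tool goes at most 62.5 mm and 10.7 degrees, less where a joint would pass 70% of its speed; a pose out of reach is approached as far as the arm can. A call with a gripper value outside its range is refused whole. The fingers move at their own pace and stop on an object; the grip force is fixed at half the most. Time passes only in rows, so rows that repeat a pose let the fingers close. It gives the time, the measured TCP pose, the force and the opening at its end, in the units of the state.
- monitor.get_obs(): the state, without advancing time (a new reading comes with each control period).
- viewer.camera(name): name is "scene" or "side" or "wrist"; returns the picture (420x560x3 uint8, blue, green, red); there is no depth.
- viewer.calibration(name): a dict with "fovy" (degrees; the focal length in pixels is half the picture's height over the tangent of half this angle, whatever the lens; pixels are square), "cx", "cy" (the principal point, pixels), "extrinsics" (4x4, takes a point from camera to world coordinates). Camera axes: x right, y down, z forward; pixel columns grow to the right and rows downward; lengths in m; the calibration is good to about 2 mm. The wrist camera is an equidistant fisheye: a pixel r from the principal point sees the ray r / f radians off the axis. A picture is of the moment at which its call begins: read the wrist's pose just before it. calibration takes no time and is no camera call; for the wrist camera it gives the pose at the moment of the call.
- workorder.hand_in(): hands the job in, once; it reports no verdict.
Trained networks look in the newest picture that a camera, given by its name, has taken for a name from the list of things; names that differ only in an ending like _2 or _b are one class to them, and where a whole thing is asked for, a point or a joint stands for the part that bears it (a point fixed in the world has none). Each returns a list of dicts, best first, with "score" (0 to 1); they miss things now and then, are a little off and sometimes report something else, mostly with a low value. They report only what shows in the picture. A call takes as long as a camera call.
- spotter.search_frame(camera, name): "centre" ([column, row] as shares, 0 to 1, of the picture: columns of its width, rows of its height, amid what is visible of it).
- spotter.outline_of(camera, name): "region" (420x560 bool, what is visible of it) and "centre" ([column, row] as shares, 0 to 1, of the picture: columns of its width, rows of its height, amid what is visible of it).
The state is a dict: "time_s": time; "q": joint angles; "dq": joint speeds; "joint_efforts": joint torques, N m; "eef_pos": TCP position; "eef_rot": TCP orientation; "wrist_force": force on the tool from outside, world axes, zero at the start; "torque": the same for the moment, N m; "opening": opening from 0.0 (shut) to 1.0 (fully open).
Only numpy, scipy, OpenCV 4.12 (cv2) and the standard library are available. Lean on these libraries where they do the work, as an engineer would, in place of code of your own. Each camera call takes 0.05 s, during which the arm holds its last target. There are 200 camera calls.

## Working session

There is one attempt and no reset: what is moved stays moved. The work goes in short steps, Python scripts to look and compute and a tool call to move; the robot and the scene stay as the last step left them, time stands still between calls to the robot, and variables do not carry over. Pictures are saved under pics/ and viewed, about 8 in all and at most 12, crops included, and the job is handed in when it is done.

Besides the shell and the picture viewer there is one more tool, called after ">>>" in YAML: its name, and indented under it one key for each argument. move_arm: Moves the arm, as the interface text tells. Its arguments: {"type":"object","properties":{"motion":{"type":"array","items":{"type":"array"}}},"required":["motion"]}

```bash
mkdir -p pics; cat > h.py <<'E'
import numpy as np, cv2
from bench import monitor, viewer, workorder, spotter
def ray(name,u,v,cal=None):
    c=cal or viewer.calibration(name); f=210/np.tan(np.radians(c["fovy"])/2); E=np.array(c["extrinsics"])
    x,y=u-c["cx"],v-c["cy"]
    if name=="wrist":
        r=np.hypot(x,y); t=r/f; d=np.array([x/r*np.sin(t),y/r*np.sin(t),np.cos(t)]) if r>1e-9 else np.array([0,0,1.])
    else: d=np.array([x,y,f])/np.hypot(np.hypot(x,y),f)
    return E[:3,3],E[:3,:3]@d
def atz(name,u,v,z,cal=None):
    o,d=ray(name,u,v,cal); return o+d*(z-o[2])/d[2]
def proj(name,P,cal=None):
    c=cal or viewer.calibration(name); f=210/np.tan(np.radians(c["fovy"])/2); E=np.array(c["extrinsics"])
    p=E[:3,:3].T@(np.array(P)-E[:3,3])
    if name=="wrist":
        r=np.hypot(p[0],p[1]); t=np.arctan2(r,p[2]); return np.array([c["cx"]+f*t*p[0]/r,c["cy"]+f*t*p[1]/r])
    return np.array([c["cx"]+f*p[0]/p[2],c["cy"]+f*p[1]/p[2]])
def tri(a,b):
    (o1,d1),(o2,d2)=a,b
    s=np.linalg.lstsq(np.c_[d1,-d2],o2-o1,rcond=None)[0]
    p,q=o1+s[0]*d1,o2+s[1]*d2
    return (p+q)/2,np.linalg.norm(p-q)
E
cat > a.py <<'E'
from h import *
np.set_printoptions(precision=4,suppress=True)
o=monitor.get_obs(); print(o["time_s"],o["eef_pos"],o["eef_rot"],o["opening"])
for c in ("scene","side","wrist"):
    im=viewer.camera(c); cv2.imwrite(f"pics/{c}0.png",im)
    k=viewer.calibration(c); print(c,k["fovy"],np.array(k["extrinsics"])[:3,3],np.array(k["extrinsics"])[:3,2])
    for n in ("station","cover","latch_knob","long_sleeve_mid","short_sleeve_mid","tape_roll","glue_bottle"):
        print(c,n,[(round(r["score"],2),(np.array(r["centre"])*[560,420]).round(1)) for r in spotter.search_frame(c,n)[:2]])
E
python3 a.py
```

```text
0.0 [0.5744 0.0001 0.2384] [-0.0007  0.7071  0.7071 -0.0005] 0.9979815237080077
scene 51.50680780982583 [ 1.0115 -0.3324  1.0283] [-0.4268  0.3734 -0.8237]
scene station [(0.66, array([276., 248.]))]
scene cover [(0.88, array([284.5, 244.4]))]
scene latch_knob [(0.72, array([261.3, 221.1])), (0.17, array([286.9, 245.6]))]
scene long_sleeve_mid [(0.91, array([203.3, 318.6]))]
scene short_sleeve_mid [(0.58, array([172.6, 250.3]))]
scene tape_roll [(0.69, array([329.8, 165.2]))]
scene glue_bottle [(0.56, array([374.8, 191.9]))]
side 55.406889647362945 [0.5491 0.8519 0.5439] [-0.0249 -0.8582 -0.5128]
side station [(0.76, array([245.6, 228.9]))]
side cover [(0.64, array([234.8, 212.7]))]
side latch_knob [(0.64, array([272.5, 212. ]))]
side long_sleeve_mid [(0.8, array([234.1, 170.5]))]
side short_sleeve_mid [(0.55, array([305.5, 181.3]))]
side tape_roll [(0.9, array([310.5, 335.7])), (0.23, array([235.4, 211.3]))]
side glue_bottle [(0.66, array([211.2, 324.3]))]
wrist 65.70646984690485 [0.5756 0.0852 0.375 ] [ 0.0003 -0.3297 -0.9441]
wrist station []
wrist cover [(0.85, array([320.8, 136. ]))]
wrist latch_knob [(0.74, array([229. , 143.6]))]
wrist long_sleeve_mid [(0.96, array([327.7, 337.8]))]
wrist short_sleeve_mid []
wrist tape_roll []
wrist glue_bottle []
```

View pics/scene0.png

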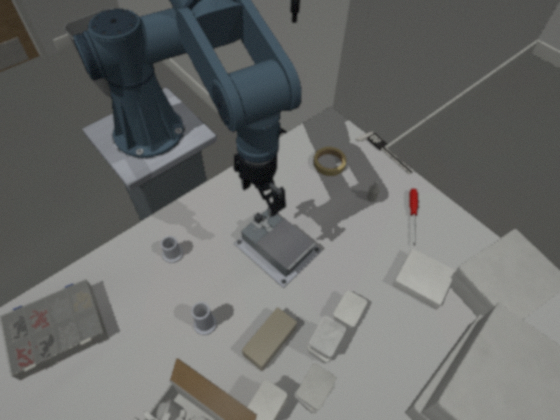

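View pics/wrist0.png

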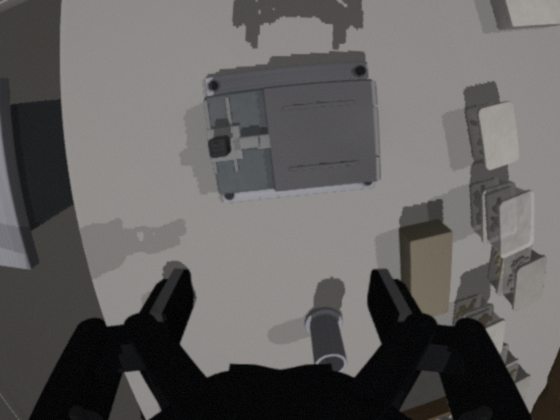

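```bash
cat > b.py <<'E'
from h import *
np.set_printoptions(precision=4,suppress=True)
cam={c:viewer.calibration(c) for c in ("scene","side","wrist")}
P={"knob":dict(scene=(261.3,221.1),side=(272.5,212),wrist=(229,143.6)),
"cover":dict(scene=(284.5,244.4),side=(234.8,212.7),wrist=(320.8,136)),
"long":dict(scene=(203.3,318.6),side=(234.1,170.5),wrist=(327.7,337.8)),
"short":dict(scene=(172.6,250.3),side=(305.5,181.3)),
"tape":dict(scene=(329.8,165.2),side=(310.5,335.7)),"glue":dict(scene=(374.8,191.9),side=(211.2,324.3))}
Z=dict(knob=.066,cover=.06,long=.045,short=.03,tape=.0125,glue=.04)
for n,d in P.items():
    print(n,"tri",*tri(ray("scene",*d["scene"]),ray("side",*d["side"])),{c:atz(c,*p,Z[n])[:2] for c,p in d.items()})
E
python3 b.py
```

```text
knob tri [0.5259 0.0456 0.058 ] 0.0008241763459827617 {'scene': array([0.5294, 0.0425]), 'side': array([0.5266, 0.0592]), 'wrist': array([0.5266, 0.0416])}
cover tri [0.6159 0.0473 0.0569] 0.002418834647613611 {'scene': array([0.6184, 0.0463]), 'side': array([0.6144, 0.0515]), 'wrist': array([0.6153, 0.048 ])}
long tri [ 0.6359 -0.2212  0.0389] 0.0063571488765941575 {'scene': array([ 0.6415, -0.2213]), 'side': array([ 0.6322, -0.2111]), 'wrist': array([ 0.6399, -0.2173])}
short tri [ 0.4286 -0.1762  0.0249] 0.006337274819399707 {'scene': array([ 0.4351, -0.1768]), 'side': array([ 0.4267, -0.1696])}
tape tri [ 0.4673  0.3623 -0.0066] 0.0024172958262183267 {'scene': array([0.4786, 0.3495]), 'side': array([0.469 , 0.3787])}
glue tri [0.6389 0.3679 0.0303] 0.0034129033272899336 {'scene': array([0.6442, 0.3615]), 'side': array([0.6357, 0.3764])}
```

```bash
python3 - <<'E'
import cv2
im=cv2.imread("pics/wrist0.png")[60:210,195:395]
cv2.imwrite("pics/w0c.png",cv2.resize(im,None,fx=4,fy=4,interpolation=cv2.INTER_CUBIC))
E
```

```text
(no output)
```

View pics/w0c.png

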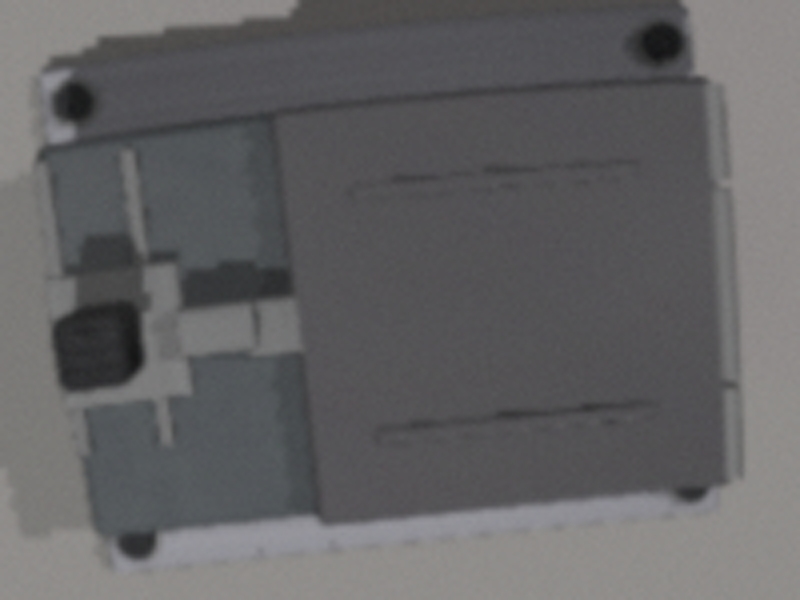

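The crop shows the shut cover with corners at about (276,110), (322,523), (707,78) and (728,484), and the dark knob at (98,345). I'll fit the station pose from these.

```bash
cat > c.py <<'E'
from h import *
np.set_printoptions(precision=4,suppress=True)
px=np.array([[276,110],[322,523],[707,78],[728,484]])/4+[195,60]
W=np.array([atz("wrist",*p,.060)[:2] for p in px]); L=np.array([[-52,52],[-52,-52],[55,52],[55,-52]])/1e3
print(W)
wm,lm=W.mean(0),L.mean(0); H=(L-lm).T@(W-wm); th=np.arctan2(H[0,1]-H[1,0],H[0,0]+H[1,1])
R=np.array([[np.cos(th),-np.sin(th)],[np.sin(th),np.cos(th)]]); o=wm-R@lm
print("yaw",np.degrees(th),"origin",o,"res",(W-(L@R.T+o)))
print("side lens",[np.linalg.norm(W[i]-W[j]) for i,j in((0,1),(2,3),(0,2),(1,3))])
k=atz("wrist",98/4+195,345/4+60,.075)[:2]; k2=atz("wrist",229,143.6,.066)[:2]
print("knob local",R.T@(k-o),R.T@(k2-o))
for c in ("scene","side"): print(c,[proj(c,[*(R@l+o),.06]) for l in L])
r=spotter.outline_of("wrist","long_sleeve_mid")[0]["region"]; ys,xs=np.nonzero(r); print("sleeve",xs.min(),xs.max(),ys.min(),ys.max())
for c in ("scene","side"):
    r=spotter.outline_of(c,"long_sleeve_mid")
    if r: ys,xs=np.nonzero(r[0]["region"]); print(c,xs.min(),xs.max(),ys.min(),ys.max(),xs.mean(),ys.mean())
E
python3 c.py
```

```text
[[ 0.5605  0.0949]
 [ 0.5711 -0.0077]
 [ 0.6646  0.1059]
 [ 0.6756  0.0033]]
yaw 5.999749112463413 origin [0.6164 0.0489] res [[ 0.0012 -0.0003]
 [ 0.0009  0.0005]
 [-0.0011 -0.0005]
 [-0.001   0.0003]]
side lens [np.float64(0.10320843501593369), np.float64(0.10320451555555604), np.float64(0.10472615738128087), np.float64(0.10506605999931838)]
knob local [-0.0979  0.0018] [-0.0901  0.0021]
scene [array([283.9468, 218.978 ]), array([255.8754, 243.5297]), array([314.4753, 243.7908]), array([286.5569, 270.2997])]
side [array([258.3088, 222.6511]), array([254.1953, 200.0557]), array([210.1552, 225.6478]), array([210.3671, 202.4959])]
sleeve 304 347 306 371
scene 192 216 302 334 203.2232854864434 318.08133971291863
side 224 241 153 186 232.362 169.65
```

>>> move_arm:
  motion:
    - [[0.05,-0.85,0.6],[0,0,-0.75],0]
    - [[0.05,-0.85,1.2],[0,0,-0.75],0]
    - [[0.05,-0.85,1.5],[0,0,-0.75],0]
    - [[0.05,-0.85,1.5],[0,0,-0.75],0]
    - [[0.05,-0.85,1.5],[0,0,-0.75],0]
    - [[0.05,-0.85,2.1],[0,0,-0.75],0]
    - [[0.05,-0.85,2.6],[0,0,-0.75],0]
    - [[0.05,-0.85,2.84],[0,0,-0.75],0]
    - [[0.05,-0.85,2.84],[0,0,-0.75],0]

```text
time_s: 2.48
eef_pos: [0.5242, 0.003, 0.0689]
eef_rot: [-0.0, 0.669, 0.743, -0.0]
wrist_force: [0.7, -0.4, -0.7]
opening: -0.0
```

```bash
python3 - <<'E'
from h import *
im=viewer.camera("scene"); cv2.imwrite("pics/s1.png",cv2.resize(im[170:300,200:360],None,fx=4,fy=4,interpolation=cv2.INTER_CUBIC))
im=viewer.camera("wrist"); cv2.imwrite("pics/w1.png",im)
E
```

```text
(no output)
```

View pics/w1.png

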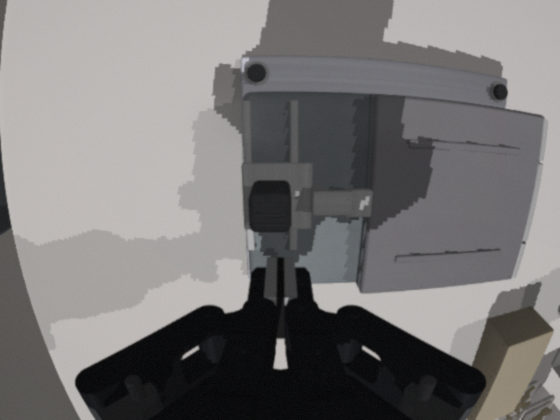

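Fingertips (280, 262) stand just right of the knob (270, 207) and line up with it. Next is the push.

>>> move_arm:
  motion:
    - [[0.06,0,0],[0,0,0],0]
    - [[0.12,0,0],[0,0,0],0]
    - [[0.18,0,0],[0,0,0],0]
    - [[0.24,0,0],[0,0,0],0]
    - [[0.3,0,0],[0,0,0],0]
    - [[0.36,0,0],[0,0,0],0]
    - [[0.42,0,0],[0,0,0],0]
    - [[0.48,0,0],[0,0,0],0]
    - [[0.54,0,0],[0,0,0],0]
    - [[0.54,0,0],[0,0,0],0]

```text
time_s: 3.82
eef_pos: [0.5206, 0.0358, 0.0688]
eef_rot: [-0.0, 0.669, 0.743, 0.0]
wrist_force: [0.2, 0.3, 0.4]
opening: 0.004
```

```bash
python3 - <<'E'
from h import *
print(monitor.get_obs()["wrist_force"])
im=viewer.camera("wrist"); cv2.imwrite("pics/w2.png",im)
E
```

```text
[0.19706364 0.29619308 0.38973593]
```

View pics/w2.png

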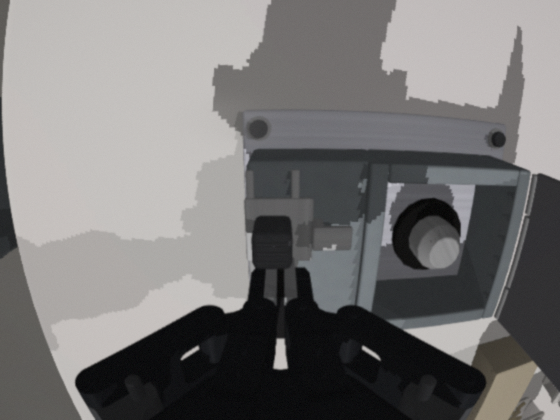

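The latch has moved and the cover is open. The spigot tip shows at about (437,248). I'll lift straight up and measure both targets.

>>> move_arm:
  motion:
    - [[-0.1,0,-0.5],[0,0,0],0]
    - [[-0.3,0.2,-1.3],[0,0,0],30]
    - [[-0.8,0.8,-2.2],[0,0,0],100]
    - [[-1.3,1.3,-3],[0,0,0],100]
    - [[-1.5,1.5,-3],[0,0,0],100]
    - [[-1.5,1.5,-3],[0,0,0],100]

```text
time_s: 4.62
eef_pos: [0.6208, -0.0459, 0.2496]
eef_rot: [0.001, 0.67, 0.743, 0.001]
wrist_force: [-0.5, 0.8, -0.4]
opening: 0.997
```

```bash
cat > d.py <<'E'
from h import *
np.set_printoptions(precision=4,suppress=True)
o=monitor.get_obs(); print(o["time_s"],o["eef_pos"],o["q"])
cal=viewer.calibration("wrist"); im=viewer.camera("wrist"); cv2.imwrite("pics/w3.png",im); viewer.camera("scene"); viewer.camera("side")
rays={}
for c in ("wrist","scene","side"):
    for n,z in (("spigot_tip",.051),("long_sleeve_mid",.045),("latch_knob",.066)):
        for r in spotter.search_frame(c,n)[:1]:
            p=np.array(r["centre"])*[560,420]; print(c,n,round(r["score"],2),p,atz(c,*p,z,cal if c=="wrist" else None)[:2])
E
python3 d.py
```

```text
4.625 [ 0.6208 -0.0459  0.2496] [-0.2644  0.2753  1.4722  0.0004  1.3922 -0.3677]
wrist long_sleeve_mid 0.84 [279.104 311.808] [ 0.639  -0.2236]
wrist latch_knob 0.64 [191.912  74.214] [0.5244 0.0558]
scene spigot_tip 0.62 [287.392 252.504] [0.6372 0.0402]
scene long_sleeve_mid 0.64 [202.776 318.486] [ 0.6405 -0.222 ]
scene latch_knob 0.61 [272.608 220.08 ] [0.5458 0.0674]
side spigot_tip 0.62 [237.384 223.188] [0.6071 0.0829]
side long_sleeve_mid 0.9 [234.92  168.798] [ 0.6304 -0.2228]
side latch_knob 0.74 [274.176 215.082] [0.5231 0.0729]
```

View pics/w3.png

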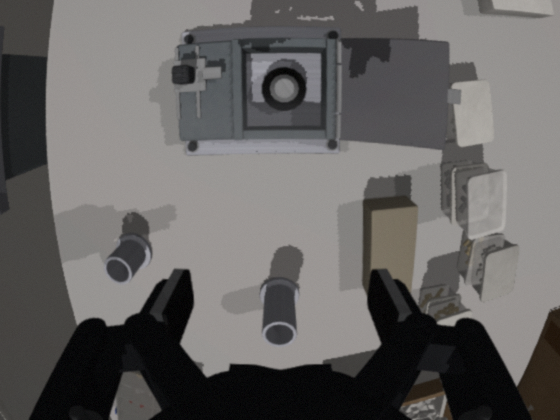

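```bash
python3 - <<'E'
from h import *
np.set_printoptions(precision=4,suppress=True)
g=cv2.cvtColor(cv2.imread("pics/w3.png"),cv2.COLOR_BGR2GRAY)
for nm,(x,y),R,z in (("spig",(286,89),32,.051),("sleeve",(280,332),28,.09)):
    c=cv2.resize(g[y-R:y+R,x-R:x+R],None,fx=6,fy=6,interpolation=cv2.INTER_CUBIC)
    cv2.imwrite(f"pics/{nm}.png",c)
    C=cv2.HoughCircles(cv2.GaussianBlur(c,(7,7),0),cv2.HOUGH_GRADIENT,1,20,param1=80,param2=20,minRadius=40,maxRadius=150)
    for k in (C[0][:4] if C is not None else []):
        u,v=k[0]/6+x-R,k[1]/6+y-R; print(nm,u,v,k[2]/6,[atz("wrist",u,v,h)[:2] for h in (z,.02)])
a,b=cv2.imread("pics/spig.png"),cv2.imread("pics/sleeve.png")
cv2.imwrite("pics/both.png",np.hstack([a,cv2.copyMakeBorder(b,0,a.shape[0]-b.shape[0],0,0,0)]))
E
```

```text
sleeve 279.58334 340.41666 16.1 [array([ 0.6392, -0.2314]), array([ 0.6458, -0.2959])]
sleeve 282.75 333.08334 10.683333 [array([ 0.6416, -0.219 ]), array([ 0.6489, -0.2805])]
```

View pics/both.png

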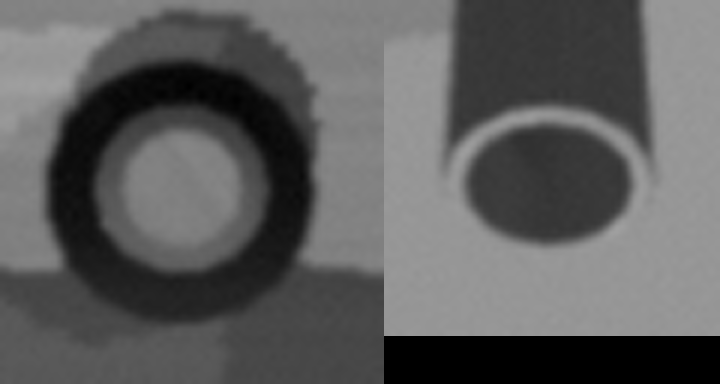

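```bash
python3 - <<'E'
from h import *
np.set_printoptions(precision=4,suppress=True)
print("spigot",atz("wrist",284.4,88,.051),"sleeve",atz("wrist",279.3,334,.09))
th=np.radians(6);R=np.array([[np.cos(th),-np.sin(th)],[np.sin(th),np.cos(th)]])
T=atz("wrist",279.3,334,.09)[:2]; p=monitor.get_obs()["eef_pos"][:2]
print("tool shift units",(R.T@(T-p))[::-1]/.06)
E
```

```text
spigot [0.6145 0.0501 0.051 ] sleeve [ 0.6377 -0.2209  0.09  ]
tool shift units [-2.952  -0.0039]
```

>>> move_arm:
  motion:
    - [[-0.4,0,0],[0,0,-1.3],100]
    - [[-0.9,0,0],[0,0,-2.6],100]
    - [[-1.5,0,0],[0,0,-3.9],100]
    - [[-2,0,0],[0,0,-5.2],100]
    - [[-2.5,0,0],[0,0,-6.5],100]
    - [[-2.8,0,0],[0,0,-7.8],100]
    - [[-2.95,0,0],[0,0,-9],100]
    - [[-2.95,0,0],[0,0,-10.2],100]
    - [[-2.95,0,0],[0,0,-11.25],100]
    - [[-2.95,0,0],[0,0,-11.25],100]

```text
time_s: 6.48
eef_pos: [0.638, -0.2209, 0.2488]
eef_rot: [-0.0, -0.052, 0.999, 0.0]
wrist_force: [-0.1, -0.2, -0.4]
opening: 0.999
```

```bash
python3 - <<'E'
from h import *
np.set_printoptions(precision=4,suppress=True)
o=monitor.get_obs(); print(o["time_s"],o["eef_pos"],o["eef_rot"],o["q"])
im=viewer.camera("wrist"); cv2.imwrite("pics/w4.png",im)
for r in spotter.outline_of("wrist","long_sleeve_mid")[:1]: ys,xs=np.nonzero(r["region"]); print(r["score"],xs.min(),xs.max(),ys.min(),ys.max())
print(proj("wrist",[.6377,-.2209,.09]))
E
```

```text
6.475 [ 0.638  -0.2209  0.2488] [-0.     -0.0517  0.9987  0.    ] [-0.5087  0.3933  1.3214  0.      1.4269 -2.1828]
0.95 256 301 146 209
[280.1827 188.0088]
```

View pics/w4.png

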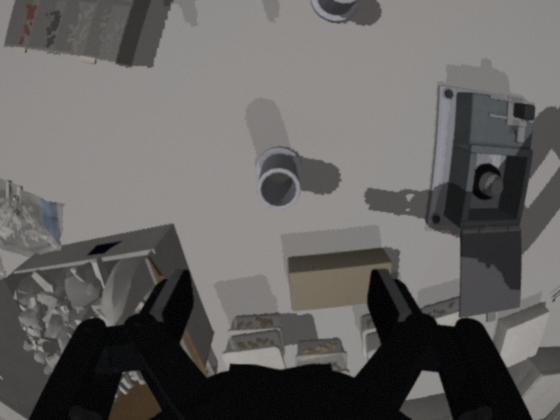

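The sleeve top shows at (279,190) against a predicted (280,188), so the arm is centred. Now descend and grip.

>>> move_arm:
  motion:
    - [[0,0,0.8],[0,0,0],100]
    - [[0,0,1.7],[0,0,0],100]
    - [[0,0,2.5],[0,0,0],100]
    - [[0,0,3.0],[0,0,0],100]
    - [[0,0,3.18],[0,0,0],100]
    - [[0,0,3.18],[0,0,0],100]
    - [[0,0,3.18],[0,0,0],20]
    - [[0,0,3.18],[0,0,0],20]
    - [[0,0,3.18],[0,0,0],20]
    - [[0,0,3.18],[0,0,0],20]

```text
time_s: 7.82
eef_pos: [0.639, -0.2215, 0.0599]
eef_rot: [0.001, -0.052, 0.999, -0.001]
wrist_force: [-0.5, 0.8, 6.3]
opening: 0.486
```

>>> move_arm:
  motion:
    - [[0,0,0],[0,0,0],20]
    - [[0,0,-0.3],[0,0,0],20]
    - [[0,0,-0.8],[0,0,0],20]
    - [[0,0,-1.5],[0,0,0],20]
    - [[0,0,-2.2],[0,0,0],20]
    - [[0,0,-2.5],[0,0,0],20]
    - [[0,0,-2.5],[0,0,0],20]

```text
time_s: 8.7
eef_pos: [0.6386, -0.2211, 0.2096]
eef_rot: [0.001, -0.052, 0.999, -0.001]
wrist_force: [0.2, 0.7, -0.7]
opening: 0.485
```

```bash
python3 - <<'E'
from h import *
np.set_printoptions(precision=4,suppress=True)
o=monitor.get_obs(); p=o["eef_pos"]; print(o["time_s"],p,o["eef_rot"],o["opening"],o["wrist_force"])
im=viewer.camera("wrist"); cv2.imwrite("pics/w5.png",im)
for T in ((.6153,.0496),):
    d=np.array(T)-p[:2]; w,x,y,z=o["eef_rot"]
    tx=np.array([1-2*(y*y+z*z),2*(x*y+w*z)]); ty=np.array([2*(x*y-w*z),1-2*(x*x+z*z)])
    print("units",d@tx/.06,d@ty/.06,tx,ty)
print(proj("wrist",[p[0],p[1],p[2]+.032]))
E
```

```text
8.7 [ 0.6386 -0.2211  0.2096] [ 0.0012 -0.0524  0.9986 -0.0007] 0.4845304634679951 [ 0.2447  0.7424 -0.7027]
units -0.08511862841739865 4.528340726693304 [-0.9945 -0.1046] [-0.1046  0.9945]
[278.4575 324.5616]
```

View pics/w5.png

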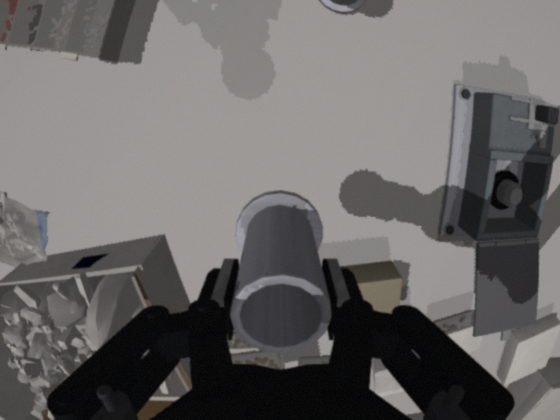

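```bash
python3 - <<'E'
from h import *
np.set_printoptions(precision=1,suppress=True)
o=monitor.get_obs(); p=o["eef_pos"]; a=np.linspace(0,2*np.pi,73)
for dx in (0,-.004):
  for r,h in ((.021,.030),(.0165,.030),(.028,-.060),(.028,-.052)):
    q=np.array([proj("wrist",[p[0]+dx+r*np.cos(t),p[1]+r*np.sin(t),p[2]+h]) for t in a]); print(dx,r,h,q.min(0),q.max(0))
g=cv2.cvtColor(cv2.imread("pics/w5.png"),cv2.COLOR_BGR2GRAY)
print("col280",[(i,int(g[i,280])) for i in range(184,200)],[(i,int(g[i,280])) for i in range(264,286,1)],[(i,int(g[i,280])) for i in range(336,364,1)])
print("row228",[(i,int(g[228,i])) for i in list(range(230,244))+list(range(316,330))])
E
```

```text
0 0.021 0.03 [228.6 273.1] [331.2 352.5]
0 0.0165 0.03 [239.6 283.1] [320.2 345.4]
0 0.028 -0.06 [237.5 188.8] [322.7 267.2]
0 0.028 -0.052 [236.  192.5] [324.2 273.1]
-0.004 0.021 0.03 [228.9 263.9] [333.  346.2]
-0.004 0.0165 0.03 [240.  274.2] [321.9 338.8]
-0.004 0.028 -0.06 [237.9 182.7] [323.6 262.1]
-0.004 0.028 -0.052 [236.3 186.1] [325.1 268. ]
col280 [(184, 153), (185, 154), (186, 154), (187, 154), (188, 155), (189, 144), (190, 105), (191, 78), (192, 82), (193, 107), (194, 130), (195, 134), (196, 135), (197, 131), (198, 132), (199, 131)] [(264, 62), (265, 63), (266, 64), (267, 65), (268, 64), (269, 63), (270, 63), (271, 63), (272, 62), (273, 69), (274, 81), (275, 108), (276, 129), (277, 133), (278, 132), (279, 129), (280, 127), (281, 124), (282, 119), (283, 105), (284, 74), (285, 60)] [(336, 57), (337, 57), (338, 56), (339, 57), (340, 58), (341, 59), (342, 59), (343, 56), (344, 59), (345, 63), (346, 67), (347, 76), (348, 87), (349, 88), (350, 87), (351, 83), (352, 86), (353, 85), (354, 81), (355, 85), (356, 86), (357, 84), (358, 82), (359, 85), (360, 84), (361, 85), (362, 85), (363, 88)]
row228 [(230, 152), (231, 154), (232, 154), (233, 154), (234, 153), (235, 148), (236, 141), (237, 151), (238, 154), (239, 153), (240, 150), (241, 151), (242, 148), (243, 142), (316, 88), (317, 88), (318, 88), (319, 86), (320, 86), (321, 88), (322, 107), (323, 137), (324, 151), (325, 155), (326, 155), (327, 154), (328, 153), (329, 153)]
```

The sleeve is gripped upright and within 1 mm of the tool axis. I'll carry it most of the way and measure the spigot from near.

>>> move_arm:
  motion:
    - [[0,0.4,0],[0,0,0],20]
    - [[0,1.0,0],[0,0,0],20]
    - [[0,1.7,0],[0,0,0],20]
    - [[0,2.4,0],[0,0,0],20]
    - [[-0.08,2.9,0],[0,0,0],20]
    - [[-0.08,3.0,0],[0,0,0],20]
    - [[-0.08,3.0,0],[0,0,0],20]
    - [[-0.08,3.0,0],[0,0,0],20]

```text
time_s: 9.75
eef_pos: [0.6237, -0.0422, 0.2075]
eef_rot: [-0.0, -0.052, 0.999, -0.0]
wrist_force: [0.6, 0.6, -0.7]
opening: 0.484
```

```bash
python3 - <<'E'
from h import *
np.set_printoptions(precision=4,suppress=True)
o=monitor.get_obs(); p=o["eef_pos"]; print(o["time_s"],p,o["opening"],o["dq"])
im=viewer.camera("wrist"); cv2.imwrite("pics/w6.png",im)
c=proj("wrist",[.6153,.0496,.051]); print("pred",c)
u,v=np.clip(c.round().astype(int),50,[510,370]); cv2.imwrite("pics/w6c.png",cv2.resize(im[v-50:v+50,u-50:u+50],None,fx=6,fy=6,interpolation=cv2.INTER_CUBIC)); print(u,v)
E
```

```text
9.75 [ 0.6237 -0.0422  0.2075] 0.48389916152656365 [-0.0092 -0.0008 -0.0066  0.0014  0.0029  0.0004]
pred [376.0143 190.6284]
376 191
```

View pics/w6c.png

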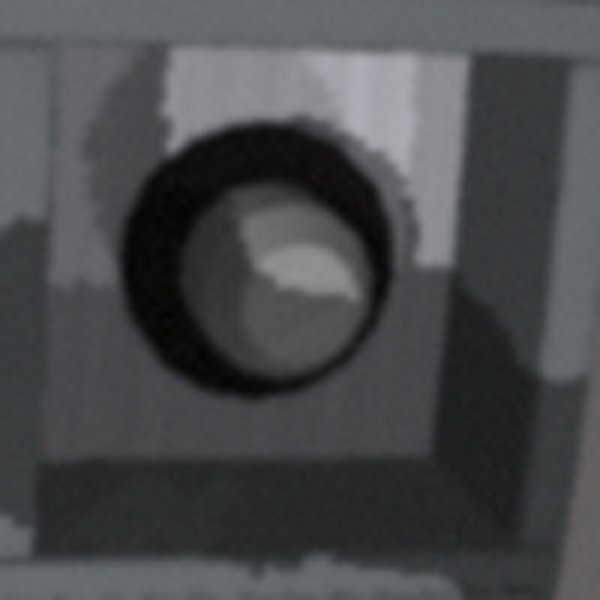

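```bash
python3 - <<'E'
from h import *
np.set_printoptions(precision=1,suppress=True)
a=np.linspace(0,2*np.pi,73)
off=np.array([326,141])
for C in ((.6153,.0496),(.6145,.0501),(.6164,.0489)):
  for r,h in ((.010,.051),(.0245,.028)):
    q=(np.array([proj("wrist",[C[0]+r*np.cos(t),C[1]+r*np.sin(t),h]) for t in a])-off)*6; print(C,r,h,q.min(0),q.max(0))
p=(monitor.get_obs()["eef_pos"]); d=np.array([.6153,.0496])-p[:2]-[.0005,0]
print(d@[-.9945,-.1046]/.06,d@[-.1046,.9945]/.06)
E
```

```text
(0.6153, 0.0496) 0.01 0.051 [240.7 237.6] [358.5 356.9]
(0.6153, 0.0496) 0.0245 0.028 [125.1 120.1] [396.9 394.8]
(0.6145, 0.0501) 0.01 0.051 [244.5 233.1] [362.3 352.6]
(0.6145, 0.0501) 0.0245 0.028 [128.6 115.9] [400.4 390.8]
(0.6164, 0.0489) 0.01 0.051 [235.3 243.7] [353.3 362.9]
(0.6164, 0.0489) 0.0245 0.028 [120.1 125.9] [392.  400.3]
-0.010508265135148735 1.5402004965683498
```

The ring and spigot match the prediction within about 0.5 mm. I'll move over it and lower onto the taper.

>>> move_arm:
  motion:
    - [[-0.01,0.5,0],[0,0,0],20]
    - [[-0.01,1.2,0],[0,0,0],20]
    - [[-0.01,1.53,0.2],[0,0,0],20]
    - [[-0.01,1.53,0.7],[0,0,0],20]
    - [[-0.01,1.53,1.2],[0,0,0],20]
    - [[-0.01,1.53,1.5],[0,0,0],20]
    - [[-0.01,1.53,1.6],[0,0,0],20]
    - [[-0.01,1.53,1.7],[0,0,0],20]
    - [[-0.01,1.53,1.8],[0,0,0],20]

```text
time_s: 10.92
eef_pos: [0.6159, 0.0497, 0.1008]
eef_rot: [0.001, -0.052, 0.999, -0.0]
wrist_force: [0.9, 0.1, -1.3]
opening: 0.485
```

>>> move_arm:
  motion:
    - [[0,0,0.08],[0,0,0],20]
    - [[0,0,0.16],[0,0,0],20]
    - [[0,0,0.22],[0,0,0],20]
    - [[0,0,0.28],[0,0,0],20]
    - [[0,0,0.34],[0,0,0],20]
    - [[0,0,0.38],[0,0,0],20]
    - [[0,0,0.38],[0,0,0],20]

```text
time_s: 11.8
eef_pos: [0.6154, 0.05, 0.0784]
eef_rot: [0.0, -0.052, 0.999, -0.0]
wrist_force: [-2.3, -0.2, 5.6]
opening: 0.482
```

>>> move_arm:
  motion:
    - [[0,0,0.03],[0,0,0],20]
    - [[0,0,0.06],[0,0,0],20]
    - [[0,0,0.08],[0,0,0],20]
    - [[0,0,0.08],[0,0,0],20]

```text
time_s: 12.3
eef_pos: [0.6158, 0.05, 0.0756]
eef_rot: [0.001, -0.052, 0.999, -0.0]
wrist_force: [-8.1, -0.2, 17.5]
opening: 0.484
```

>>> move_arm:
  motion:
    - [[0,0,0.02],[0,0,0],20]
    - [[0,0,0.05],[0,0,0],20]
    - [[0,0,0.05],[0,0,0],20]

```text
time_s: 12.68
eef_pos: [0.6164, 0.05, 0.0753]
eef_rot: [0.001, -0.053, 0.999, -0.0]
wrist_force: [-15.1, 0.9, 36.1]
opening: 0.483
```

```bash
python3 - <<'E'
from h import *
o=monitor.get_obs(); p=o["eef_pos"]; print(o["time_s"],p,o["wrist_force"],o["opening"])
im=viewer.camera("wrist"); cv2.imwrite("pics/w7.png",im)
np.set_printoptions(precision=1,suppress=True); a=np.linspace(0,2*np.pi,73)
for h in (.106,.109,.112):
  for r in (.021,.0165):
    q=np.array([proj("wrist",[p[0]+.0005+r*np.cos(t),p[1]+r*np.sin(t),h]) for t in a]); print(h,r,q.min(0),q.max(0))
g=cv2.cvtColor(im,cv2.COLOR_BGR2GRAY)
print([int(g[i,280]) for i in range(255,360)])
E
```

```text
12.675 [0.61642693 0.04999412 0.07531483] [-15.1360285    0.87060981  36.12672404] 0.4832385944060477
0.106 0.021 [228.3 275.3] [331.  354.3]
0.106 0.0165 [239.2 285.3] [320.  347.2]
0.109 0.021 [227.3 279.6] [331.9 359. ]
0.109 0.0165 [238.4 289.7] [320.8 351.9]
0.112 0.021 [226.2 284. ] [332.9 363.8]
0.112 0.0165 [237.6 294.2] [321.6 356.8]
[81, 79, 79, 80, 81, 83, 80, 81, 80, 79, 81, 81, 81, 80, 80, 82, 81, 80, 81, 84, 97, 126, 155, 162, 160, 157, 153, 151, 146, 129, 98, 78, 72, 72, 72, 74, 74, 74, 71, 74, 73, 72, 75, 73, 73, 73, 74, 73, 73, 72, 73, 73, 72, 74, 74, 73, 70, 73, 72, 74, 71, 74, 72, 72, 72, 74, 72, 73, 72, 74, 74, 73, 73, 75, 72, 71, 71, 72, 70, 75, 74, 74, 72, 74, 74, 72, 74, 73, 73, 72, 75, 77, 92, 106, 110, 107, 104, 103, 104, 105, 108, 108, 108, 107, 109]
```

The rim edges fit a sleeve top at z = 106 mm, which is home, and 36 N moves it no further. I'll unload, open and rise.

>>> move_arm:
  motion:
    - [[0,0,-0.08],[0,0,0],20]
    - [[0,0,-0.08],[0,0,0],20]
    - [[0,0,-0.08],[0,0,0],80]
    - [[0,0,-0.08],[0,0,0],80]
    - [[0,0,-0.08],[0,0,0],80]
    - [[0,0,-0.4],[0,0,0],80]
    - [[0,0,-1.0],[0,0,0],80]
    - [[0,0,-1.8],[0,0,0],80]
    - [[0,0,-2.6],[0,0,0],80]
    - [[0,0,-2.8],[0,0,0],80]

```text
time_s: 13.98
eef_pos: [0.6172, 0.0498, 0.2435]
eef_rot: [0.004, -0.052, 0.999, -0.001]
wrist_force: [0.7, -0.2, 0.1]
opening: 0.799
```

>>> move_arm:
  motion:
    - [[0.5,-0.6,0],[0,0,0],80]
    - [[1.0,-1.3,0],[0,0,0],80]
    - [[1.3,-2,0],[0,0,0],80]
    - [[1.3,-2,0],[0,0,0],80]

```text
time_s: 14.48
eef_pos: [0.5489, -0.08, 0.2375]
eef_rot: [-0.0, -0.05, 0.999, -0.0]
wrist_force: [-0.6, 0.3, -0.0]
opening: 0.802
```

```bash
python3 - <<'E'
from h import *
np.set_printoptions(precision=1,suppress=True)
o=monitor.get_obs(); print(o["time_s"],o["eef_pos"],o["wrist_force"])
cal=viewer.calibration("wrist"); w=viewer.camera("wrist"); s=viewer.camera("scene"); d=viewer.camera("side")
for im,c in ((w,"wrist"),(s,"scene"),(d,"side")):
  a=np.linspace(0,2*np.pi,49)
  for h,r in ((.106,.021),(.024,.028)):
    q=np.array([proj(c,[.616+r*np.cos(t),.0498+r*np.sin(t),h],cal if c=="wrist" else None) for t in a])
    print(c,h,q.min(0),q.max(0))
    if h==.106: m=q.mean(0)
  if c!="wrist":
    u,v=m.astype(int); t=cv2.resize(im[v-50:v+50,u-66:u+67],(400,300),interpolation=cv2.INTER_CUBIC)
    cv2.imwrite(f"pics/f_{c}.png",t); print(u,v)
a=np.hstack([cv2.imread("pics/f_scene.png"),cv2.imread("pics/f_side.png")])
b=cv2.copyMakeBorder(w[:300],0,0,120,120,cv2.BORDER_CONSTANT)
cv2.imwrite("pics/final.png",np.vstack([a,b]))
E
```

```text
14.475 [ 0.5 -0.1  0.2] [-0.6  0.3 -0. ]
wrist 0.106 [382.5 255.2] [421.2 291.1]
wrist 0.024 [358.4 218.4] [401.7 259.8]
scene 0.106 [277.  226.5] [294.  241.2]
scene 0.024 [273.8 240.5] [295.2 259.4]
285 233
side 0.106 [224.1 190.7] [242.6 199.5]
side 0.024 [223. 219.] [246.5 231.8]
233 195
```

View pics/final.png

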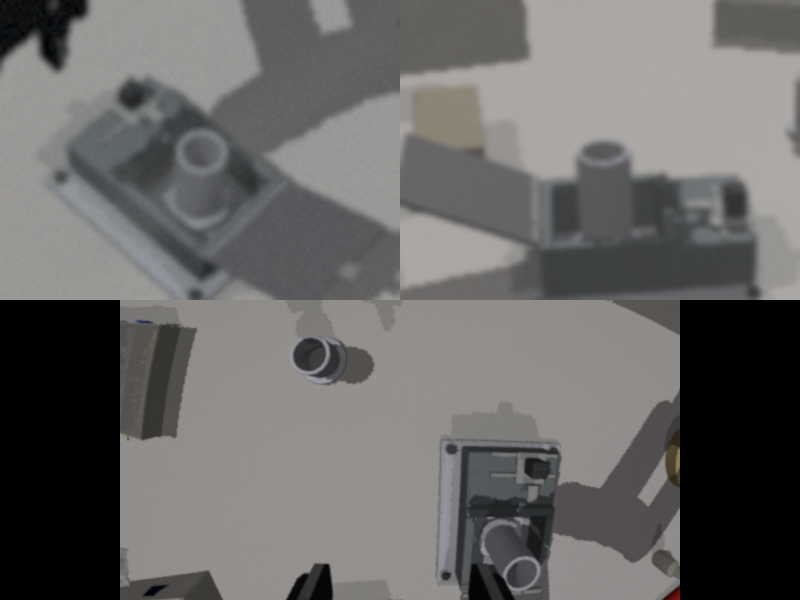

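The sleeve stands upright in the well. Its rim is within about 2 px of the home prediction in both fixed cameras, and the cover is open.

```bash
python3 -c "
from bench import workorder; print(workorder.hand_in())"
```

```text
the job is handed in; nothing more can be done
None
```

The long sleeve is on the spigot, flange down and fully home, and the job was handed in at about 14.5 s of the 54 s allowed. No verdict was reported.

- **Latch and cover:** I pushed the knob left with the closed fingers, and the cover flipped open and stayed open.
- **Sleeve:** I gripped the long sleeve across its tube and lowered it over the spigot. I then pressed it down with about 36 N at the wrist until it stopped moving.
- **Release:** I unloaded, opened the gripper and moved the hand clear.

**Last checks:**
- Before release, the wrist camera put the sleeve's top rim at z ≈ 106 mm, which is the home height.
- After release, the scene and side cameras saw the rim within about 2 px of the home prediction. The side camera read about 1 px low, which is within calibration error.
- The wrist force was back to about zero.
- The short sleeve, the tape roll and the glue bottle were never touched.

No check failed. I did not see the ring itself at the end because the sleeve hides it, so its pressed position is inferred from the sleeve height and the hard stop.

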